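# Bolt down the hob's control panel, refit its knob and hold it pressed

### The job

Screw both of the gas hob's captive wing bolts clockwise to their end stops; then pick up the loose control knob, turn it so that its socket matches the D-shaped valve shaft, and push it fully home on the shaft. Keep pressing so that the sprung shaft stays pushed right in, as one does when lighting the hob: the job finishes with the gripper still on the knob holding it down. Leave the jar, funnel, jar gripper and lids where they are.

Things in the scene. Friction and masses are not known exactly. Their poses are not given: they have to be found in the camera images.
- bolt_left_wing (a point): Left captive bolt (+y side of the hob) on the hob's front panel: centre of its wing, half-way up, 18 mm above the hob's top. The wing is an upright steel bar 36 long (its x axis), 12 thick (y axis), 24 mm tall, turning on the vertical axis through this point; under it a round collar 20 mm across, 7 high, down to the panel. Nothing else stands within 70 mm.
- bolt_right_wing (a point): The same point and axes on the right captive bolt (-y side of the hob, 210 mm from the left one).
- bolt_left (a joint): Turn of the left bolt in rad: grows clockwise seen from above, end stop (tight) at 1.3; starts between 0 and 0.35. Light friction of 0.06 N m, stays where left, does not rise or sink.
- bolt_right (a joint): Turn of the right bolt, same meaning.
- shaft_tip (a point): The hob's valve shaft, on its axis at the top end, midway between the bolts. Upright steel D-shaft 12 mm across, standing 24 mm out of the hob's top; its flat, 2 mm from the axis, faces this point's +x (towards the burner); the top 3 mm taper by 1.5 mm a side. It does not turn; this point sinks as the shaft is pushed in.
- shaft (a joint): How far the sprung valve shaft is pushed down, m: 0 free, stop at 0.006. The spring takes 4.5 N to start and 10 N at the stop.
- knob_mid (a point): Loose black control knob standing on the sill, socket down: its centre half-way up, 19.5 mm above its underside; z up. Round skirt 44 mm across, 17 high; on it a grip bar 42 long (x axis), 14 thick (y axis), from 17 to 39 mm above the underside. A nose on the skirt, 10 wide, 16 high, reaching 30 mm from the axis, marks the +x side, where the flat of the socket is.
- knob_nose (a point): Tip of the knob's nose, on the flat's side, 30 mm from the knob's axis and 8 mm above its underside.
- knob: The same knob, origin at the centre of its underside, same axes; about 45 g. Its D socket, on the axis, is 14 mm deep with about 0.75 mm of play all round. Right way round and fully home on the shaft, the knob's centre is 5.5 mm above the shaft's tip, and the skirt stays clear of the hob even with the shaft pushed right in.
- hob: Table-top gas hob, white enamel with a steel top, 260 (x) by 280 (y) by 70 mm, fixed to the sill; origin at the centre of its underside, x towards its back. The bolts and shaft stand in a row on its front panel, 85 mm in front of its centre; the pan support behind reaches 102 mm above the sill and begins about 70 mm behind the shaft's axis.
- jar: Open green glass jar, 90 mm across, 140 tall, standing; origin at the centre of its underside. Leave alone.
- funnel: Stainless funnel standing mouth down, 104 mm across, 110 tall; origin at the centre of its underside. Leave alone.
- jar_gripper: Hard silicone jar gripper, a low cone 100 mm across, 24 tall; origin at the centre of its underside. Leave alone.
- lid_a: Aluminium screw lid 82 mm across, 12 tall, lying flat; origin at the centre of its underside. Leave alone.
- lid_b: A second such lid. Leave alone.
Not all that is in view belongs to the job. Several things look just like the knob: the one meant starts nearest to the robot's base.

How it is judged (in metres and radians):
On the way, in this order (a step that is already met when the one before it is completed fails the run):
1. both wing bolts are screwed clockwise to their end stops (value of joint each of bolt_left, bolt_right above 1.2 rad), for 0.2 s.
2. the knob is fully home on the D-shaft, flat to flat (z of knob_mid in the frame of shaft_tip below 0.008 m and horizontal distance between knob_mid and shaft_tip below 0.0025 m and angle between the x axis of knob_mid and the x axis of shaft_tip, either way round below 0.25 rad and angle between the z axis of knob_mid and the z axis of shaft_tip, either way round below 0.15 rad and x of knob_nose in the frame of shaft_tip above 0.02 m), for 0.2 s.
At the end, for the whole second after the job is handed in: Ends holding: both bolts within 0.1 rad of their stops; knob home (centre under 8 mm above shaft tip, 2.5 mm off axis, nose on the flat side within 0.25 rad, tilt 0.15 rad); shaft pushed in over 4.2 of 6 mm with over 4 N from the knob; fingers on the knob with over 3 N; bystanders within 40 mm (all of step 1 and all of step 2 and value of joint shaft above 0.0042 m and contact force between knob and hob above 4 N and contact force between the fingers and knob above 3 N and distance of each of jar, funnel, jar_gripper, lid_a, lid_b from where it was at the start of the episode below 0.04 m); the arm keeps its last pose, push and grip.
It fails at once if the jar is pushed more than 40 mm from its place or tipped over (distance of jar from where it was at the start of the episode above 0.04 m or angle between jar's own z axis and vertical above 0.5 rad).
It fails at once if the funnel is pushed more than 40 mm from its place or tipped over (distance of funnel from where it was at the start of the episode above 0.04 m or angle between funnel's own z axis and vertical above 0.5 rad).
It fails at once if the jar gripper is pushed more than 40 mm from its place or tipped over (distance of jar_gripper from where it was at the start of the episode above 0.04 m or angle between jar_gripper's own z axis and vertical above 0.5 rad).
It fails at once if the lid a is pushed more than 40 mm from its place or tipped over (distance of lid_a from where it was at the start of the episode above 0.04 m or angle between lid_a's own z axis and vertical above 0.5 rad).
It fails at once if the lid b is pushed more than 40 mm from its place or tipped over (distance of lid_b from where it was at the start of the episode above 0.04 m or angle between lid_b's own z axis and vertical above 0.5 rad).
It also fails if it takes over 58 s, if anything falls off the work surface, if the arm or the gripper's body presses on something with over 40 N, if the wrist force passes 120 N, or if a joint passes its speed limit or range.

### The arm

A 6-joint arm with a two-finger parallel gripper is mounted at the origin on the work surface. World frame = base frame: x ahead of the robot, y to its left, z up, the work surface at z = 0. Lengths are in mm, angles in rad, forces in N, time in s.
With the tool pointing down it reaches from about 350 to 975 mm from the base axis. Payload 7.1 kg.
Tool frame: the origin (TCP) lies on the centre line of the jaws, within the pads' length; the fingertips stand 14 mm ahead of it and the grasp point (between the pads) lies 5 mm behind it; x points along the fingers, z is the direction in which the jaws open and shut, and the axes are right-handed (so a half turn about x gives the same grasp; the last joint's range is limited). The gripper opens to 88 mm and grips with 3 to 60 N. Pads are 20 mm wide; open, the fingers measure 115 mm over their backs; the gripper's body (75 mm by 178 mm) begins 61 mm behind the grasp point.
Start: joints at [1.158, 0.423, 1.63, -0, 1.089, -0.019], TCP at [239.78, 577.157, 197.875] pointing down, gripper open.
Joint ranges: [-3, 3], [-0.9, 2.11], [0.09, 2.58], [-1.31, 4.45], [0.11, 2.69], [-2.54, 2.54]. Speed limits (rad/s): [2.39, 2.39, 3.01, 3.14, 3.14, 3.14].

### API

Orientations are given as a rotation vector (axis times angle).
In Python, from workcell import ctrl gives the robot as it stands.
- The arm moves only by the tool servo_tool, never from a script. Its argument "plan" is a list that holds one entry, the list of rows, each a list of 7 numbers: the shift along the tool's x, y, z in cm, then the turn, a rotation vector about the tool's x, y, z in rad, then the finger opening in cm, from 0 to 8.78. A call has 1 to 8 rows; each row is the pose to reach, as a shift and turn from the pose commanded when the call began, along the tool's axes at that moment; what a row does not reach only later rows make up. A row lasts 1/12 s, in which the tool goes at most 41.7 mm and 7.16 degrees, less where a joint would pass 70% of its speed; a pose out of reach is approached as far as the arm can. A call with a gripper value outside its range is refused whole. The fingers move at their own pace and stop on an object; the grip force is fixed at half the most. Time passes only in rows, so rows that repeat a pose let the fingers close. It gives the time, the measured TCP pose, the force and the opening at its end, in the units of the state.
- ctrl.get_obs(): the state, without advancing time (a new reading comes with each control period).
- ctrl.get_image(name): name is "scene" or "top" or "wrist"; returns the picture (384x512x3 uint8, red, green, blue); there is no depth.
- ctrl.calibration(name): a dict with "K" (3x3 intrinsics, pixels), "view" (4x4, takes a point from world to camera coordinates). Camera axes: x right, y up, looking along -z (the intrinsics and any distortion apply to the point x, -y, -z); pixel columns grow to the right and rows downward; lengths in mm; the calibration is good to about 2 mm. The wrist camera is an equidistant fisheye: a pixel r from the principal point sees the ray r / f radians off the axis. A picture is of the moment at which its call begins: read the wrist's pose just before it. calibration takes no time and is no camera call; for the wrist camera it gives the pose at the moment of the call.
- ctrl.close_job(): hands the job in, once; it reports no verdict.
The state is a dict: "t": time; "qpos": joint angles; "qvel": joint speeds; "joint_torque": joint torques, N m; "ee_pos": TCP position; "orientation": TCP orientation; "ft_force": force on the tool from outside, world axes, zero at the start; "moment": the same for the moment, N m; "width": finger opening in mm.
Only numpy, scipy, OpenCV 4.12 (cv2) and the standard library are available. Lean on these libraries where they do the work, as an engineer would, in place of code of your own. Each camera call takes 0.05 s, during which the arm holds its last target.

## Working session

There is one attempt and no reset: what is moved stays moved. The work goes in short steps, Python scripts to look and compute and a tool call to move; the robot and the scene stay as the last step left them, time stands still between calls to the robot, and variables do not carry over. Pictures are saved under pics/ and viewed, and the job is handed in when it is done.

Besides the shell and the picture viewer there is one more tool, called after "Call:" as name(argument=value, ...) on one line, values as JSON. servo_tool: Moves the arm, as the interface text tells. Its arguments: {"type":"object","properties":{"plan":{"type":"array","items":{"type":"array","items":{"type":"array","items":{"type":"number"}}}}},"required":["plan"]}

```bash
mkdir -p pics; ls; python3 - <<'E'
from workcell import ctrl
import cv2
print(ctrl.get_obs())
for n in ("scene","top","wrist"):
    c=ctrl.calibration(n); print(n,c)
    im=ctrl.get_image(n); cv2.imwrite(f"pics/{n}0.png",im[:,:,::-1])
E
```

```text
pics
{'t': 0.0, 'qpos': array([ 1.15796144e+00,  4.23845834e-01,  1.63066336e+00, -1.25221522e-05,
        1.08860566e+00, -1.90014259e-02]), 'qvel': array([-0.0007261 ,  0.00036352, -0.00098253, -0.00125989,  0.00039212,
        0.00190559]), 'joint_torque': array([ 1.51642074e-03, -5.44620574e+01, -2.73672384e+01,  6.44827215e-02,
        2.28204124e-02, -1.20671480e-04]), 'ee_pos': array([239.57834342, 576.62651002, 197.10907708]), 'orientation': array([-0.91524801,  1.37146657,  0.91388037]), 'ft_force': array([-0.01904523, -0.22037968, -0.5016614 ]), 'moment': array([0.04846872, 0.02176801, 0.04421709]), 'width': 87.71165786054361}
scene {'K': array([[385.63284009,   0.        , 252.20089348],
       [  0.        , 385.63284009, 196.4924843 ],
       [  0.        ,   0.        ,   1.        ]]), 'view': array([[-2.12646822e-01,  9.77119789e-01,  4.27172267e-03,
         5.69030996e+01],
       [-8.35517006e-01, -1.84093639e-01,  5.17707316e-01,
         4.65188655e+02],
       [ 5.06648461e-01,  1.06519718e-01,  8.55547127e-01,
        -1.93430752e+03],
       [ 0.00000000e+00, 
[... 393 characters left out ...]
25760e+02],
       [-1.67148473e-01,  3.24946218e-03,  9.85926381e-01,
        -1.59097233e+03],
       [ 0.00000000e+00,  0.00000000e+00,  0.00000000e+00,
         1.00000000e+00]])}
wrist {'K': array([[297.31863964,   0.        , 255.7890914 ],
       [  0.        , 297.31863964, 195.29155602],
       [  0.        ,   0.        ,   1.        ]]), 'view': array([[ 3.83936241e-01,  9.23358987e-01, -1.06958645e-03,
        -6.23849549e+02],
       [-8.93152281e-01,  3.71081811e-01, -2.54120626e-01,
         3.14285512e+01],
       [-2.34247660e-01,  9.85214214e-02,  9.67171941e-01,
        -3.90462817e+02],
       [ 0.00000000e+00,  0.00000000e+00,  0.00000000e+00,
         1.00000000e+00]])}
```

View pics/scene0.png

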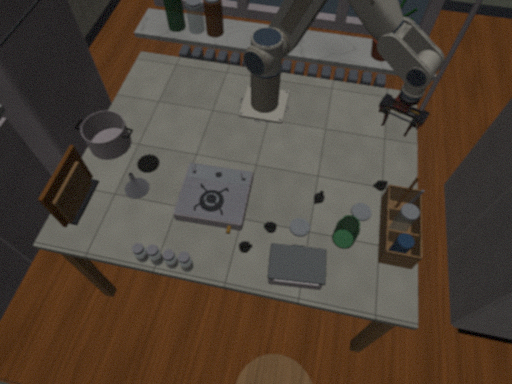

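View pics/top0.png

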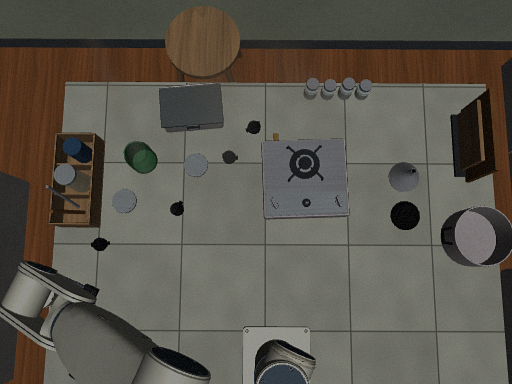

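View pics/wrist0.png

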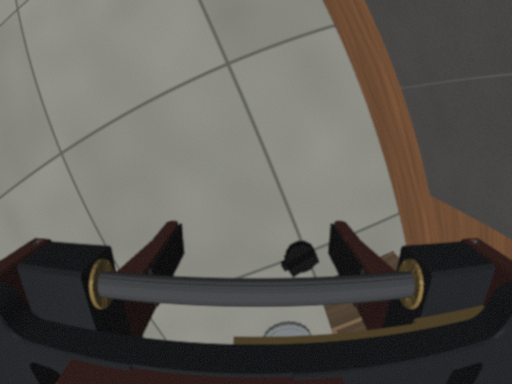

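The pictures show the hob at top (305,178), with knob-like items at (100,244), (177,208), (230,157) and (253,127). I'll measure those next.

```bash
cat > h.py <<'E'
import numpy as np, cv2
from workcell import ctrl
from scipy.spatial.transform import Rotation as R
def ray(name,u,v,cal=None):
    c=cal or ctrl.calibration(name);K=c["K"];V=c["view"]
    a=(u-K[0,2])/K[0,0];b=(v-K[1,2])/K[1,1]
    if name=="wrist":
        r=np.hypot(a,b); s=np.sin(r)/r if r>1e-9 else 1
        d=np.array([a*s,-b*s,-np.cos(r)])
    else: d=np.array([a,-b,-1.])
    Rm=V[:3,:3];o=-Rm.T@V[:3,3]; d=Rm.T@d
    return o,d/np.linalg.norm(d)
def onz(name,u,v,z,cal=None):
    o,d=ray(name,u,v,cal); return o+d*(z-o[2])/d[2]
def proj(name,p,cal=None):
    c=cal or ctrl.calibration(name);K=c["K"];V=c["view"]
    q=V[:3,:3]@np.array(p,float)+V[:3,3]; x,y,z=q[0],-q[1],-q[2]
    if name=="wrist":
        r=np.hypot(x,y);t=np.arctan2(r,z);s=t/r if r>1e-9 else 1/z
        return K[0,0]*x*s+K[0,2],K[1,1]*y*s+K[1,2]
    return K[0,0]*x/z+K[0,2],K[1,1]*y/z+K[1,2]
E
python3 - <<'E'
from h import *
for p in [(100,244),(177,208),(230,157),(253,127)]:
    q=onz("top",*p,20); print(p,q,np.hypot(*q[:2]))
for n in [("left",274,202),("right",338,201),("shaft",306,202)]:
    print(n,onz("top",n[1],n[2],90))
im=cv2.imread("pics/top0.png")
a=cv2.resize(im[185:225,255:355],None,fx=8,fy=8,interpolation=cv2.INTER_CUBIC)
b=cv2.resize(im[225:262,80:180],None,fx=4,fy=4,interpolation=cv2.INTER_CUBIC)
c=cv2.resize(im[190:227,127:227],None,fx=4,fy=4,interpolation=cv2.INTER_CUBIC)
cv2.imwrite("pics/crop1.png",np.vstack([a,np.hstack([b,c])]))
E
```

```text
(100, 244) [372.91744578 584.39914499  20.        ] 693.2458308777282
(177, 208) [494.0828549  332.50288155  20.        ] 595.5468358922184
(230, 157) [670.45636975 156.45755206  20.        ] 688.4698318223824
(253, 127) [777.11897239  78.18805449  20.        ] 781.0424246571932
('left', 274, 202) [506.22252356   8.55205637  90.        ]
('right', 338, 201) [ 510.19826875 -198.37846838   90.        ]
('shaft', 306, 202) [506.58048884 -94.84809913  90.        ]
```

View pics/crop1.png

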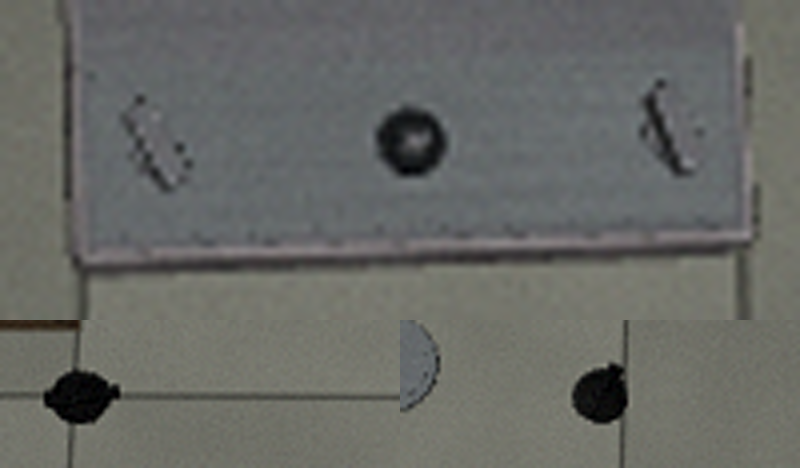

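```bash
cat >> h.py <<'E'
def pose():
    o=ctrl.get_obs(); return o["ee_pos"],R.from_rotvec(o["orientation"]),o
def plan(target,zyaw):
    """zyaw: world heading (rad) of tool z, tool x pointing down"""
    p,r,o=pose()
    x=np.array([0,0,-1.]);z=np.array([np.cos(zyaw),np.sin(zyaw),0]);y=np.cross(z,x)
    T=R.from_matrix(np.column_stack([x,y,z]))
    d=r.inv().apply(np.array(target)-p)/10
    w=(r.inv()*T).as_rotvec()
    print("shift cm",d.round(2),"rot",w.round(3),"rows",round(max(np.linalg.norm(d)/4.17,np.linalg.norm(w)/.125),1))
    return d,w
def zy():
    p,r,o=pose(); z=r.apply([0,0,1]); return np.arctan2(z[1],z[0])
E
python3 - <<'E'
from h import *
p,r,o=pose(); print(r.as_matrix().round(3)); print("zyaw",zy())
c=ctrl.calibration("wrist")["view"]; cam=-c[:3,:3].T@c[:3,3]; print("cam in tool",r.inv().apply(cam-p), r.inv().apply(-c[2,:3]))
# wings: crop px /8 + offset
for n,e in {"L":[(135,100),(178,188)],"R":[(650,88),(692,170)]}.items():
    q=[onz("top",255+a/8,185+b/8,98) for a,b in e]; d=q[0]-q[1]; print(n,(q[0]+q[1])/2,np.linalg.norm(d),np.arctan2(d[1],d[0]))
plan([480,5,200],np.pi/2+.45)
plan([480,5,200],-np.pi/2+.45)
E
```

```text
[[-0.    -0.923  0.384]
 [-0.001  0.384  0.923]
 [-1.     0.    -0.001]]
zyaw 1.1769917685313869
cam in tool [-187.75881926   68.64430613   -0.4694501 ] [ 9.67167142e-01 -2.54141098e-01  1.50036025e-04]
L [501.95529233   7.05064161  98.        ] 39.490043305377505 0.4500864150652877
R [ 508.74352743 -199.83640231   98.        ] 36.883416897729944 0.45123471292756107
shift cm [ -0.22 -44.14 -43.58] rot [-0.844 -0.001 -0.   ] rows 14.9
shift cm [ -0.22 -44.14 -43.58] rot [ 2.298e+00 -1.000e-03  1.000e-03] rows 18.4
```

Call:
servo_tool(plan=[[[-1,-44,-43.5,-0.844,0,0,6],[-1,-44,-43.5,-0.844,0,0,6],[-1,-44,-43.5,-0.844,0,0,6],[-1,-44,-43.5,-0.844,0,0,6],[-1,-44,-43.5,-0.844,0,0,6],[-1,-44,-43.5,-0.844,0,0,6],[-1,-44,-43.5,-0.844,0,0,6],[-1,-44,-43.5,-0.844,0,0,6]]])

```text
t: 0.82
ee_pos: [364.4, 280.2, 203.1]
orientation: [-1.537, 0.957, 1.537]
ft_force: [1.8, 0.3, -0.6]
width: 60.0
```

```bash
python3 -c "
from h import *
print(pose()[0],zy()); plan([490,5,200],2.02)"
```

```text
[364.43676608 280.19066234 203.14605702] 2.0274671982213723
shift cm [  0.31   0.87 -30.24] rot [0.007 0.    0.   ] rows 7.3
```

Call:
servo_tool(plan=[[[0.2,0.9,-30,0,0,0,6],[0.2,0.9,-30,0,0,0,6],[0.2,0.9,-30,0,0,0,6],[0.2,0.9,-30,0,0,0,6],[0.2,0.9,-30,0,0,0,6],[0.2,0.9,-30,0,0,0,6],[0.2,0.9,-30,0,0,0,6],[0.2,0.9,-30,0,0,0,6]]])

```text
t: 1.48
ee_pos: [488.8, 3.0, 201.3]
orientation: [-1.532, 0.964, 1.528]
ft_force: [0.1, -0.1, -0.2]
width: 59.8
```

```bash
python3 -c "
from h import *
print(pose()[0],zy(),pose()[2]['qpos']);
cv2.imwrite('pics/w1.png',ctrl.get_image('wrist')[:,:,::-1])
print(ctrl.calibration('wrist')['view'].tolist())
print(proj('wrist',[502,7,98]),proj('wrist',[508,-200,98]))"
```

```text
[488.82689257   3.0038811  201.30604129] 2.017459573675554 [-1.73449464e-02  2.17197488e-01  1.92252384e+00 -1.48632967e-03
  1.00011014e+00 -2.03400366e+00]
[[-0.4309872309144997, 0.9023578624114653, -0.0005430772175905639, 207.72507006677986], [-0.8724690832021982, -0.4168651158409682, -0.254992498029282, 459.8347823963733], [-0.23032087539988405, -0.10942469254747199, 0.9669428788795768, -280.74831798419814], [0.0, 0.0, 0.0, 1.0]]
(np.float64(253.46179833229957), np.float64(201.2414559261642)) (np.float64(80.75206124277105), np.float64(126.8215662499839))
```

View pics/w1.png

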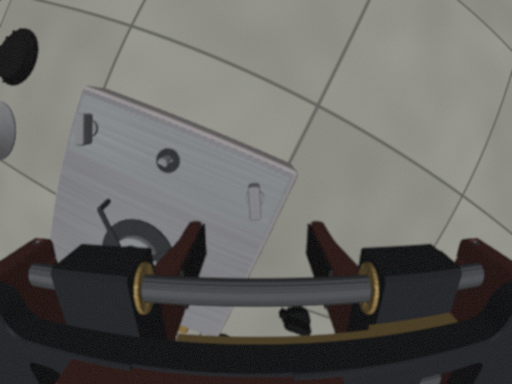

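Left wing top at (254,188) to (255,218), shaft at (168,160), right wing at (87,129). I'll enlarge these.

```bash
python3 -c "
from h import *
im=cv2.imread('pics/w1.png')
a=cv2.resize(im[170:230,225:285],None,fx=8,fy=8,interpolation=cv2.INTER_CUBIC)[:480,:266+0]
A=lambda x0,y0:cv2.resize(im[y0:y0+52,x0:x0+44],None,fx=6,fy=6,interpolation=cv2.INTER_CUBIC)
cv2.imwrite('pics/c2.png',np.hstack([A(235,175),A(146,134),A(66,102)]))"
```

```text
(no output)
```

View pics/c2.png

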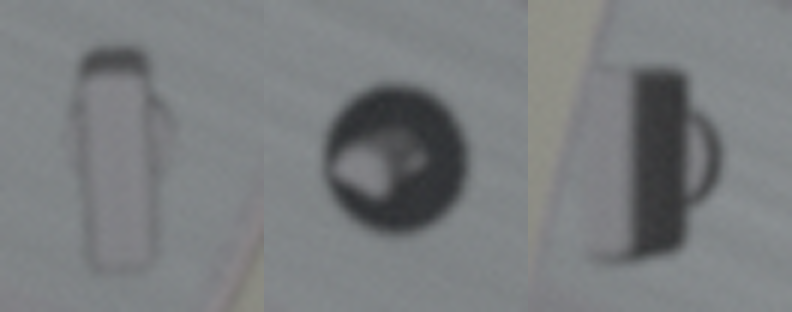

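```bash
cat > m.py <<'E'
from h import *
cal=ctrl.calibration('wrist')
f=lambda x,y,x0,y0,z:onz('wrist',x0+x/6,y0+y/6,z,cal)
def wing(c,x0,y0,n):
    q=[f(*p,x0,y0,100) for p in c]; m=sum(q)/4; d=(q[0]+q[1]-q[2]-q[3])/2; w=(q[1]+q[2]-q[0]-q[3])/2
    print(n,m.round(1),"len",np.linalg.norm(d).round(1),"w",np.linalg.norm(w).round(1),"yaw",np.arctan2(d[1],d[0]).round(3)); return m
E
python3 - <<'E'
from m import *
a=wing([(82,75),(148,75),(156,270),(92,270)],235,175,"L")
b=wing([(595-528,66),(633-528,68),(632-528,255),(590-528,260)],66,102,"R")
print(np.linalg.norm(a-b)); d=a-b; print("hob yaw",np.arctan2(-d[0],d[1]),"mid",(a+b)/2)
print("tip",f(366-264,167,146,134,94))
print("ring",f(395-264,158,146,134,70))
E
```

```text
L [503.5   9.4 100. ] len 34.4 w 11.0 yaw -2.653
R [ 510.2 -199.   100. ] len 35.0 w 9.3 yaw -2.784
208.45509502895067
hob yaw 0.032109884313212135 mid [506.82076824 -94.81236852 100.        ]
tip [505.35586065 -95.02526739  94.        ]
ring [507.89313149 -96.02317305  70.        ]
```

```bash
python3 -c "
from h import *
plan([503.3,9.2,94],2.05)"
```

```text
shift cm [10.71 -1.57 -0.16] rot [-0.033 -0.001  0.   ] rows 2.6
```

Call:
servo_tool(plan=[[[2,-1.57,-0.16,-0.033,0,0,4],[6,-1.57,-0.16,-0.033,0,0,4],[9,-1.57,-0.16,-0.033,0,0,4],[10.7,-1.57,-0.16,-0.033,0,0,4],[10.7,-1.57,-0.16,-0.033,0,0,4],[10.7,-1.57,-0.16,-0.033,0,0,0.5],[10.7,-1.57,-0.16,-0.033,0,0,0.5],[10.7,-1.57,-0.16,-0.033,0,0,0.5]]])

```text
t: 2.2
ee_pos: [502.6, 13.5, 95.6]
orientation: [-1.558, 0.939, 1.553]
ft_force: [-0.7, 0.0, -0.1]
width: 23.5
```

Call:
servo_tool(plan=[[[0,0,0,0,0,0,0.5],[0,0,0,0,0,0,0.5],[0,0,0,0,0,0,0.5]]])

```text
t: 2.45
ee_pos: [502.0, 13.0, 94.9]
orientation: [-1.557, 0.94, 1.554]
ft_force: [0.7, 0.5, 1.1]
width: 6.0
```

```bash
python3 -c "
from h import *
print(pose(),zy());cv2.imwrite('pics/w2.png',ctrl.get_image('wrist')[:,:,::-1])"
```

```text
(array([501.99990734,  13.04109491,  94.92174555]), Rotation.from_matrix(array([[ 1.52895190e-03, -8.85520837e-01, -4.64597147e-01],
                            [-5.44018082e-06, -4.64597697e-01,  8.85521869e-01],
                            [-9.99998831e-01, -1.35139285e-03, -7.15164927e-04]])), {'t': 2.45, 'qpos': array([ 2.27897815e-03,  3.99728627e-01,  1.97072354e+00, -1.28253656e-05,
        7.69611553e-01, -2.05168839e+00]), 'qvel': array([-0.00076265,  0.00794988,  0.00187719,  0.00019346, -0.00031079,
       -0.00073945]), 'joint_torque': array([ 5.62544202e-02, -4.53328371e+01, -1.96686530e+01, -3.06817750e-02,
        5.41192945e-02,  1.48174749e-03]), 'ee_pos': array([501.99990734,  13.04109491,  94.92174555]), 'orientation': array([-1.55653025,  0.93967081,  1.55414709]), 'ft_force': array([0.6580648 , 0.50727424, 1.06622374]), 'moment': array([ 0.05292145,  0.04940227, -0.01323541]), 'width': 6.038884670529245}) 2.053976084959208
```

View pics/w2.png

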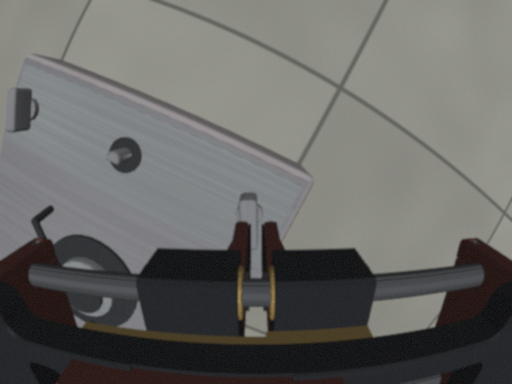

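```bash
python3 -c "
from h import *
print(ctrl.get_obs()['width'],ctrl.get_obs()['ee_pos'])
im=cv2.imread('pics/w2.png')
cv2.imwrite('pics/c3.png',cv2.resize(im[185:285,205:305],None,fx=6,fy=6,interpolation=cv2.INTER_CUBIC))
for d in [14,0]:
  for z in [6,-6]:
    p,r,o=pose(); print(d,z,proj('wrist',p+r.apply([d,0,z])))
print(proj('wrist',[503.4,9.4,100]))"
```

```text
5.542290134513582 [501.88353039  13.01465965  94.71891442]
14 6 (np.float64(265.1496499822357), np.float64(217.06643084985046))
14 -6 (np.float64(248.41457515881152), np.float64(217.07602339413273))
0 6 (np.float64(265.7844593812899), np.float64(223.81384693032604))
0 -6 (np.float64(247.93566311571152), np.float64(223.82545742187557))
(np.float64(250.92669074077008), np.float64(226.1392991711233))
```

View pics/c3.png

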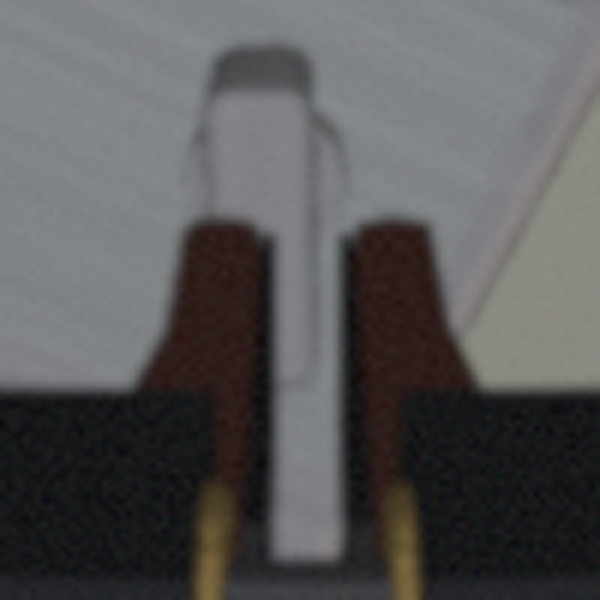

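```bash
cat >> h.py <<'E'
W1={'K':ctrl.calibration('wrist')['K'],'view':np.array([[-0.4309872309144997, 0.9023578624114653, -0.0005430772175905639, 207.72507006677986], [-0.8724690832021982, -0.4168651158409682, -0.254992498029282, 459.8347823963733], [-0.23032087539988405, -0.10942469254747199, 0.9669428788795768, -280.74831798419814], [0.0, 0.0, 0.0, 1.0]])}
def tri(rays):
    A=np.zeros((3,3));b=np.zeros(3)
    for o,d in rays:
        M=np.eye(3)-np.outer(d,d);A+=M;b+=M@o
    p=np.linalg.solve(A,b); return p,[np.linalg.norm((np.eye(3)-np.outer(d,d))@(p-o)) for o,d in rays]
E
python3 - <<'E'
from h import *
c=ctrl.calibration('wrist')
print(pose()[0],ctrl.get_obs()['width'])
print("near end",tri([ray('wrist',254.2,187.5,W1),ray('wrist',248,200.3,c)]))
print("hob front-left corner",tri([ray('wrist',296,172,W1),ray('wrist',312,180,c)]))
print(onz('wrist',248,200.3,100,c),onz('wrist',254.2,187.5,100,W1))
# shaft top
print("shaft",tri([ray('wrist',146+102/6,134+167/6,W1),ray('wrist',111,156.5,c)]))
E
```

```text
[501.88353039  13.01465965  94.71891442] 5.542290134513582
near end (array([4.88455187e+02, 4.80191106e-01, 1.00036615e+02]), [np.float64(0.8499021478101764), np.float64(0.8499021478101982)])
hob front-left corner (array([461.01557543,  40.13828189,  59.90384405]), [np.float64(0.7609371248120996), np.float64(0.7609371248120803)])
[ 4.88643792e+02 -3.47713782e-01  1.00000000e+02] [488.28225167   1.31511725 100.        ]
shaft (array([500.61229361, -90.9623832 , 111.52443455]), [np.float64(0.03192588648914464), np.float64(0.031925886489174056)])
```

```bash
python3 -c "
from h import *
r=R.from_rotvec([-0.91524801,1.37146657,0.91388037]);p=np.array([239.58,576.63,197.1])
im=cv2.imread('pics/scene0.png');S=8;x0,y0=370,70
im=cv2.resize(im[y0:y0+70,x0:x0+90],None,fx=S,fy=S,interpolation=cv2.INTER_CUBIC)
for d,c in [(14,(0,0,255)),(-25,(0,255,0)),(-66,(255,0,0))]:
  for z in (-50,50):
    u,v=proj('scene',p+r.apply([d,0,z])); cv2.circle(im,(int((u-x0)*S),int((v-y0)*S)),4,c,-1)
cv2.imwrite('pics/c4.png',im)"
```

```text
(no output)
```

View pics/c4.png

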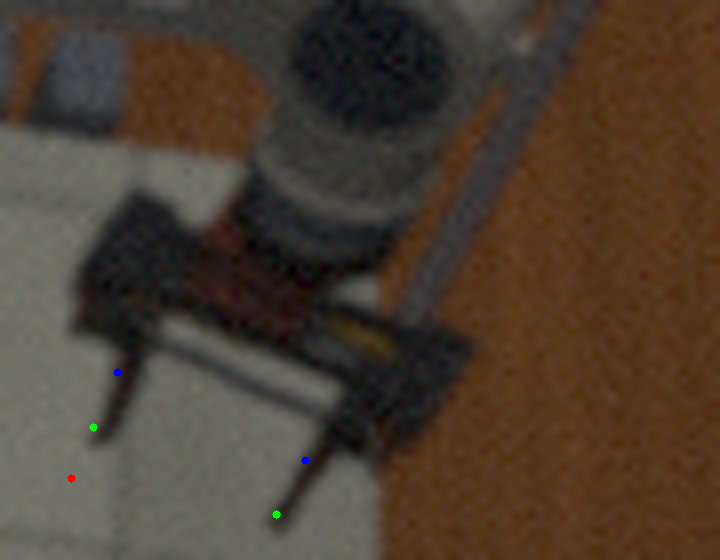

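The fingers end about 15–30 mm behind where the interface text puts them: the scene view's green mark (d=-25) sits near the tips, while the red mark (d=+14) lies well past them. That explains the grip on nothing. I'll recentre and go lower.

```bash
python3 -c "
from h import *
plan([504,9.1,64],2.06)"
```

```text
shift cm [ 3.07 -0.   -0.44] rot [-0.006 -0.001  0.001] rows 0.7
```

Call:
servo_tool(plan=[[[0,0,-0.45,0,0,0,4],[0,0,-0.45,0,0,0,4],[0,0,-0.45,0,0,0,4],[0,0,-0.45,0,0,0,4],[1,0,-0.45,0,0,0,4],[2,0,-0.45,0,0,0,4],[3,0,-0.45,0,0,0,4],[3,0,-0.45,0,0,0,4]]])

```text
t: 3.17
ee_pos: [501.7, 9.1, 61.6]
orientation: [-1.553, 0.943, 1.559]
ft_force: [0.2, -0.6, 0.4]
width: 39.8
```

Call:
servo_tool(plan=[[[0,0,0,0,0,0,0.5],[0,0,0,0,0,0,0.5],[0,0,0,0,0,0,0.5],[0,0,0,0,0,0,0.5],[0,0,0,0,0,0,0.5],[0,0,0,0,0,0,0.5]]])

```text
t: 3.67
ee_pos: [504.2, 8.6, 64.5]
orientation: [-1.557, 0.94, 1.554]
ft_force: [0.7, -5.0, -0.2]
width: 11.7
```

```bash
python3 -c "
from h import *
print(pose()[0],zy(),ctrl.get_obs()['ft_force'],ctrl.get_obs()['moment']);im=ctrl.get_image('wrist')[:,:,::-1]
cv2.imwrite('pics/w3.png',cv2.resize(im[150:300,160:350],None,fx=4,fy=4,interpolation=cv2.INTER_CUBIC))"
```

```text
[504.19276265   8.55483902  64.47467693] 2.054309611720122 [ 0.71289864 -4.9778032  -0.23030691] [-0.599135   -0.16208404 -0.01182221]
```

View pics/w3.png

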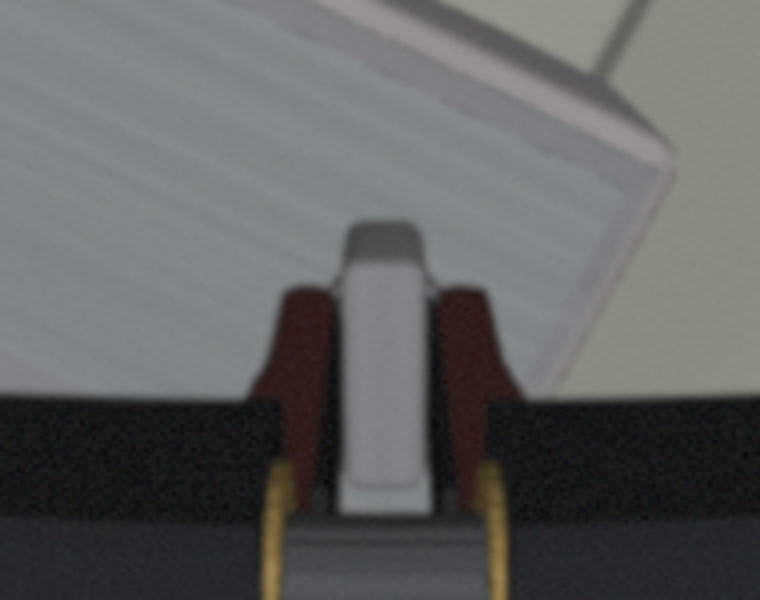

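Now the wing is between the pads, opening 11.7 mm. Turning it.

Call:
servo_tool(plan=[[[0,0,0,0.12,0,0,0.5],[0,0,0,0.24,0,0,0.5],[0,0,0,0.36,0,0,0.5],[0,0,0,0.48,0,0,0.5],[0,0,0,0.6,0,0,0.5],[0,0,0,0.7,0,0,0.5],[0,0,0,0.8,0,0,0.5],[0,0,0,0.88,0,0,0.5]]])

```text
t: 4.38
ee_pos: [504.2, 8.5, 64.5]
orientation: [-0.91, 1.372, 0.907]
ft_force: [2.1, -4.5, -0.2]
width: 11.5
```

Call:
servo_tool(plan=[[[0,0,0,0.03,0,0,0.5],[0,0,0,0.06,0,0,0.5],[0,0,0,0.06,0,0,0.5]]])

```text
t: 4.63
ee_pos: [504.3, 8.4, 64.5]
orientation: [-0.867, 1.391, 0.864]
ft_force: [0.9, -4.9, -0.8]
width: 11.5
```

```bash
python3 -c "
from h import *
o=ctrl.get_obs();print(pose()[0],zy(),o['ft_force'],o['moment'],o['joint_torque'],o['qpos'])"
```

```text
[504.2604411    8.44006753  64.47861974] 1.112630171678468 [ 0.89701878 -4.8519364  -0.79501067] [-0.95418374 -0.22581844  0.00883551] [  2.8177093  -46.27857327 -16.82400227   1.07307851   0.43909203
   0.38880156] [-6.34148696e-03  4.55732945e-01  1.97921237e+00 -1.21018933e-03
  7.05250089e-01 -1.11805079e+00]
```

Call:
servo_tool(plan=[[[0,0,0,0.05,0,0,0.5],[0,0,0,0.1,0,0,0.5],[0,0,0,0.1,0,0,0.5],[0,0,0,0.1,0,0,0.5]]])

```text
t: 4.97
ee_pos: [504.2, 8.4, 64.5]
orientation: [-0.791, 1.422, 0.789]
ft_force: [0.6, -5.6, -0.3]
width: 11.6
```

```bash
python3 -c "
from h import *
o=ctrl.get_obs();print(pose()[0],zy(),o['ft_force'],o['moment'],o['joint_torque'][5],o['qpos'][5])"
```

```text
[504.24370207   8.4277703   64.49662377] 1.0139002836163586 [ 0.59604829 -5.57474299 -0.33848663] [-0.95171383 -0.25056239 -0.02656976] 0.041933212196454406 -1.0193506527281233
```

Call:
servo_tool(plan=[[[0,0,0,0.05,0,0,0.5],[0,0,0,0.1,0,0,0.5],[0,0,0,0.1,0,0,0.5],[0,0,0,0.1,0,0,0.5]]])

```text
t: 5.3
ee_pos: [504.2, 8.4, 64.5]
orientation: [-0.716, 1.449, 0.713]
ft_force: [1.5, -5.0, 1.2]
width: 12.3
```

```bash
python3 -c "
from h import *
o=ctrl.get_obs();print(pose()[0],zy(),o['ft_force'],o['moment'],o['joint_torque'][5],o['qpos'][5])"
```

```text
[504.23064421   8.41111091  64.49509138] 0.9153727687022931 [ 1.4889787 -4.9700074  1.1785888] [-1.00297008 -0.24123756  0.47489808] 0.6048528291285038 -0.9202402147591396
```

Call:
servo_tool(plan=[[[0,0,0,0.05,0,0,0.5],[0,0,0,0.1,0,0,0.5],[0,0,0,0.1,0,0,0.5],[0,0,0,0.1,0,0,0.5]]])

```text
t: 5.63
ee_pos: [503.9, 8.7, 64.5]
orientation: [-0.639, 1.475, 0.637]
ft_force: [-0.6, -6.2, 3.9]
width: 13.3
```

```bash
python3 -c "
from h import *
o=ctrl.get_obs();print(pose()[0],zy(),o['ft_force'],o['moment'],o['joint_torque'][5],o['qpos'][5])"
```

```text
[503.86008151   8.66313181  64.47225266] 0.8167806212592505 [-0.61787557 -6.15516777  3.88148547] [-0.91319245  0.05214861  0.68042875] 0.8716979809105396 -0.8217664896663152
```

Call:
servo_tool(plan=[[[0,0,0,-0.03,0,0,4],[0,0,0,-0.03,0,0,4],[0,0,0,-0.03,0,0,4],[0,0,0,-0.03,0,0,4],[-2,0,0,0,0,0,4],[-5,0,0,0,0,0,4],[-9,0,0,0,0,0,4],[-9,0,0,0,0,0,4]]])

```text
t: 6.3
ee_pos: [507.6, 9.3, 160.0]
orientation: [-0.638, 1.467, 0.632]
ft_force: [1.4, -0.1, 0.5]
width: 40.3
```

```bash
python3 -c "
from h import *
plan([495,-195,155],1.93)"
```

```text
shift cm [  0.48 -13.11 -15.71] rot [-1.116  0.002  0.01 ] rows 8.9
```

Call:
servo_tool(plan=[[[0,-13.1,-15.7,-1.116,0,0,4],[0,-13.1,-15.7,-1.116,0,0,4],[0,-13.1,-15.7,-1.116,0,0,4],[0,-13.1,-15.7,-1.116,0,0,4],[0,-13.1,-15.7,-1.116,0,0,4],[0,-13.1,-15.7,-1.116,0,0,4],[0,-13.1,-15.7,-1.116,0,0,4],[0,-13.1,-15.7,-1.116,0,0,4]]])

```text
t: 6.97
ee_pos: [490.7, -196.4, 153.6]
orientation: [-1.338, 1.12, 1.339]
ft_force: [-0.0, -0.6, -1.0]
width: 40.0
```

Call:
servo_tool(plan=[[[0,0,0,-0.1,0,0,4],[0,0,0,-0.1,0,0,4],[0,0,0,-0.1,0,0,4]]])

```text
t: 7.22
ee_pos: [490.9, -194.9, 153.8]
orientation: [-1.405, 1.069, 1.406]
ft_force: [0.1, 0.5, -0.1]
width: 40.3
```

```bash
python3 -c "
from h import *
c=ctrl.calibration('wrist')
print(pose()[0],zy(),ctrl.get_obs()['qpos']);im=ctrl.get_image('wrist')[:,:,::-1]
cv2.imwrite('pics/w4.png',im);np.save('w4',c['view'])"
```

```text
[ 490.90198059 -194.85302068  153.75857188] 1.8416716677827436 [-4.00551662e-01  3.41617743e-01  1.87801969e+00  3.22656153e-04
  9.22410052e-01 -2.24241829e+00]
```

View pics/w4.png

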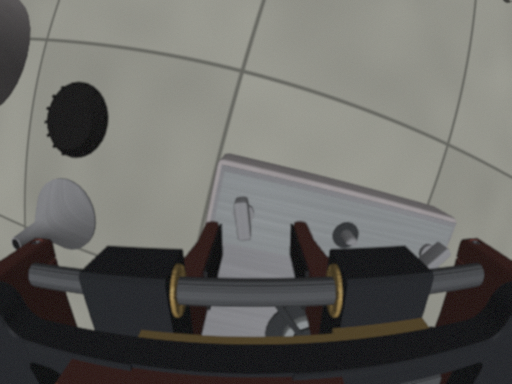

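```bash
python3 -c "
from h import *
im=cv2.imread('pics/w4.png')
A=lambda x0,y0:cv2.resize(im[y0:y0+60,x0:x0+44],None,fx=6,fy=6,interpolation=cv2.INTER_CUBIC)
cv2.imwrite('pics/c5.png',np.hstack([A(222,188),A(324,205),A(412,225)]))"
```

```text
(no output)
```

View pics/c5.png

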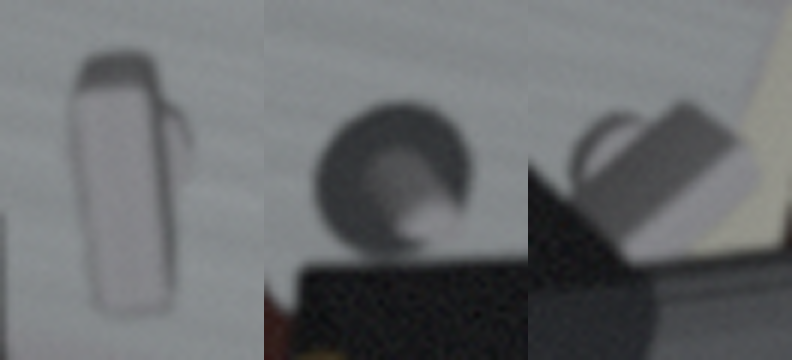

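```bash
python3 - <<'E'
from m import *
b=wing([(72,88),(154,86),(172,305),(94,309)],222,188,"R")
q=[f(735-528,145,412,225,100),f(624-528,240,412,225,100)]; d=q[0]-q[1];print("Lwing edge yaw",np.arctan2(d[1],d[0]),q)
print("tip",f(433-264,228,324,205,94))
print("ring",f(393-264,180,324,205,70))
plan([b[0],b[1],64],np.arctan2(0,1)+1.57+.36)
E
```

```text
R [ 511.2 -201.8  100. ] len 33.8 w 11.5 yaw -2.799
Lwing edge yaw 2.5239629589275707 [array([488.69324444,  12.00601811, 100.        ]), array([510.32629891,  -3.36073388, 100.        ])]
tip [507.88990876 -96.50010298  94.        ]
ring [509.30186233 -95.61024401  70.        ]
shift cm [ 8.99 -1.77 -1.21] rot [-0.088  0.    -0.   ] rows 2.2
```

Call:
servo_tool(plan=[[[0,-1.8,-1.2,-0.073,0,0,4],[0,-1.8,-1.2,-0.073,0,0,4],[3,-1.8,-1.2,-0.073,0,0,4],[6,-1.8,-1.2,-0.073,0,0,4],[8,-1.8,-1.2,-0.073,0,0,4],[9,-1.8,-1.2,-0.073,0,0,4],[9,-1.8,-1.2,-0.073,0,0,4],[9,-1.8,-1.2,-0.073,0,0,4]]])

```text
t: 7.93
ee_pos: [511.6, -201.6, 64.2]
orientation: [-1.459, 1.025, 1.46]
ft_force: [0.9, 0.1, 0.4]
width: 39.9
```

Call:
servo_tool(plan=[[[0,0,0,0,0,0,0.5],[0,0,0,0,0,0,0.5],[0,0,0,0,0,0,0.5],[0,0,0,0,0,0,0.5],[0,0,0,0,0,0,0.5],[0,0,0,0,0,0,0.5]]])

```text
t: 8.43
ee_pos: [511.9, -201.5, 64.9]
orientation: [-1.46, 1.024, 1.459]
ft_force: [-0.6, 2.6, 5.6]
width: 11.9
```

```bash
python3 -c "
from h import *
o=ctrl.get_obs();print(pose()[0],zy(),o['ft_force'],o['moment'],o['joint_torque'][5],o['qpos'][5],o['width'])"
```

```text
[ 511.9037743  -201.49244519   64.86445951] 1.9177283272596 [-0.61838691  2.64132787  5.63883187] [0.57761667 0.15003185 0.01596714] -0.013279102568048984 -2.3151765139620504 11.917360545039086
```

Gripped at 11.9 mm. Turning.

Call:
servo_tool(plan=[[[0,0,0,0.12,0,0,0.5],[0,0,0,0.24,0,0,0.5],[0,0,0,0.36,0,0,0.5],[0,0,0,0.48,0,0,0.5],[0,0,0,0.6,0,0,0.5],[0,0,0,0.7,0,0,0.5],[0,0,0,0.8,0,0,0.5],[0,0,0,0.85,0,0,0.5]]])

```text
t: 9.1
ee_pos: [511.9, -201.6, 64.8]
orientation: [-0.828, 1.407, 0.827]
ft_force: [-0.5, 1.4, 6.2]
width: 11.9
```

Call:
servo_tool(plan=[[[0,0,0,0.05,0,0,0.5],[0,0,0,0.1,0,0,0.5],[0,0,0,0.1,0,0,0.5],[0,0,0,0.1,0,0,0.5]]])

```text
t: 9.43
ee_pos: [511.9, -201.7, 64.9]
orientation: [-0.755, 1.435, 0.754]
ft_force: [-1.7, 1.3, 6.0]
width: 11.6
```

```bash
python3 -c "
from h import *
o=ctrl.get_obs();print(pose()[0],zy(),o['ft_force'],o['moment'],o['joint_torque'][5],o['qpos'][5],o['width'])"
```

```text
[ 511.87488103 -201.67206753   64.86568529] 0.9675291286330697 [-1.73165065  1.32281873  5.96100094] [ 0.2648614   0.19193795 -0.06029347] 0.04152310313656926 -1.3648529954577142 11.581603497731848
```

Call:
servo_tool(plan=[[[0,0,0,0.05,0,0,0.5],[0,0,0,0.1,0,0,0.5],[0,0,0,0.1,0,0,0.5],[0,0,0,0.1,0,0,0.5]]])

```text
t: 9.77
ee_pos: [511.9, -201.7, 64.9]
orientation: [-0.68, 1.462, 0.679]
ft_force: [-0.2, 1.7, 4.7]
width: 12.5
```

```bash
python3 -c "
from h import *
o=ctrl.get_obs();print(pose()[0],zy(),o['ft_force'],o['moment'],o['joint_torque'][5],o['qpos'][5],o['width'])"
```

```text
[ 511.88806449 -201.66860554   64.86012051] 0.8698363164186047 [-0.16756289  1.66725744  4.72569338] [0.3522625  0.24875847 0.75385295] 0.8388760685920715 -1.2662002134779342 12.526252628476305
```

Call:
servo_tool(plan=[[[0,0,0,-0.03,0,0,4],[0,0,0,-0.03,0,0,4],[0,0,0,-0.03,0,0,4],[0,0,0,-0.03,0,0,4],[-2,0,0,0,0,0,4],[-5,0,0,0,0,0,4],[-9,0,0,0,0,0,4],[-9,0,0,0,0,0,4]]])

```text
t: 10.43
ee_pos: [515.5, -203.4, 160.4]
orientation: [-0.683, 1.456, 0.671]
ft_force: [1.6, -0.2, 1.0]
width: 40.2
```

```bash
python3 -c "
from h import *
plan([470,320,160],1.07)
cv2.imwrite('pics/w5.png',ctrl.get_image('wrist')[:,:,::-1])"
```

```text
shift cm [-0.2  37.32 36.97] rot [-0.203  0.002  0.01 ] rows 12.6
```

View pics/w5.png

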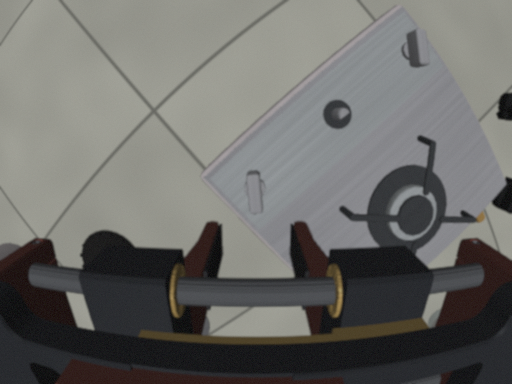

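Both wings now sit at the same angle, right at (254,192) and left at (417,48). Going to the knob.

Call:
servo_tool(plan=[[[-1,37.3,37,-0.2,0,0,4],[-1,37.3,37,-0.2,0,0,4],[-1,37.3,37,-0.2,0,0,4],[-1,37.3,37,-0.2,0,0,4],[-1,37.3,37,-0.2,0,0,4],[-1,37.3,37,-0.2,0,0,4],[-1,37.3,37,-0.2,0,0,4],[-1,37.3,37,-0.2,0,0,4]]])

```text
t: 11.15
ee_pos: [481.4, 132.0, 159.4]
orientation: [-0.831, 1.408, 0.832]
ft_force: [0.1, -0.4, -0.9]
width: 39.8
```

```bash
python3 -c "
from h import *
plan([470,320,160],1.07)"
```

```text
shift cm [-0.07 10.06 15.92] rot [-0.003 -0.001 -0.001] rows 4.5
```

Call:
servo_tool(plan=[[[0,10,15.5,0,0,0,4],[0,10,15.5,0,0,0,4],[0,10,15.5,0,0,0,4],[0,10,15.5,0,0,0,4],[0,10,15.5,0,0,0,4],[0,10,15.5,0,0,0,4],[0,10,15.5,0,0,0,4],[0,10,15.5,0,0,0,4]]])

```text
t: 11.82
ee_pos: [469.1, 313.0, 159.4]
orientation: [-0.832, 1.408, 0.831]
ft_force: [0.3, 0.0, -0.2]
width: 40.1
```

```bash
python3 -c "
from h import *
c=ctrl.calibration('wrist');np.save('w6',c['view'])
print(pose()[0],zy());im=ctrl.get_image('wrist')[:,:,::-1]
cv2.imwrite('pics/w6.png',im); u,v=proj('wrist',[494,332,20]);print(u,v)
u=int(u);v=int(v)
cv2.imwrite('pics/c6.png',cv2.resize(im[v-50:v+50,u-60:u+60],None,fx=6,fy=6,interpolation=cv2.INTER_CUBIC));print(u-60,v-50)"
```

```text
[469.09339909 312.99509994 159.40649174] 1.0678934509275537
281.5772272749635 190.94714435288486
221 140
```

View pics/c6.png

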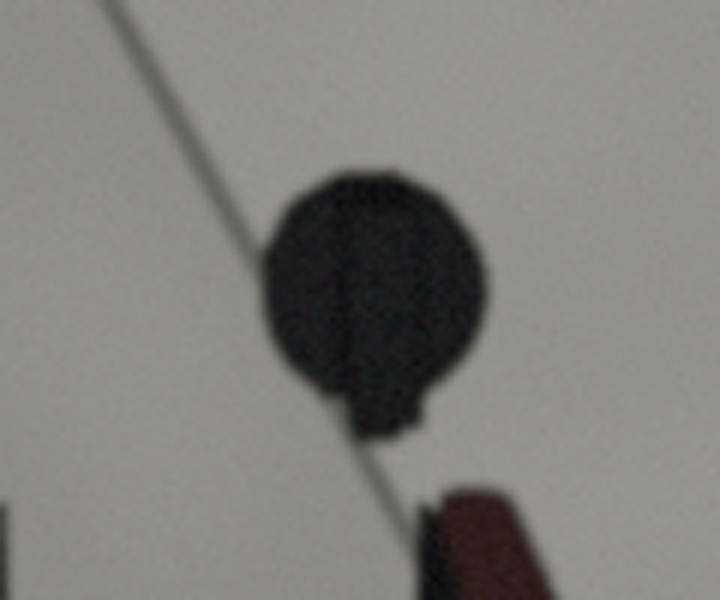

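```bash
python3 -c "
from h import *
im=cv2.imread('pics/w6.png').astype(float)
c=np.clip((im-10)*5,0,255).astype(np.uint8)
c=cv2.GaussianBlur(c,(0,0),0.7)
cv2.imwrite('pics/c7.png',cv2.resize(c[160:220,255:315],None,fx=10,fy=10,interpolation=cv2.INTER_CUBIC))"
```

```text
(no output)
```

View pics/c7.png

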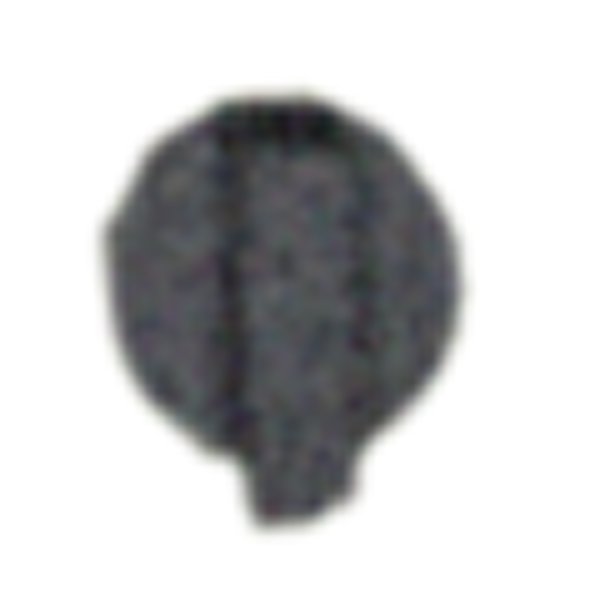

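```bash
python3 - <<'E'
from h import *
g=lambda x,y,z:onz('wrist',255+x/10,160+y/10,z)
a,b=g(301,150,39),g(307,440,39);d=b-a;print("bar",a,b,np.linalg.norm(d),"yaw",np.arctan2(d[1],d[0]))
w=g(362,300,39)-g(246,300,39);print("bar w",np.linalg.norm(w),"mid at 300",g(304,300,39))
s=(g(108,265,17)+g(463,265,17))/2;print("skirt",s,np.linalg.norm(g(108,265,17)-g(463,265,17)))
n=g(305,520,8);print("nose",n,np.linalg.norm((n-s)[:2]),np.arctan2((n-s)[1],(n-s)[0]))
# contour: circle fit on skirt silhouette
im=cv2.imread('pics/w6.png');m=(im.max(2)<75).astype(np.uint8)[150:225,250:320]
cs,_=cv2.findContours(m,cv2.RETR_EXTERNAL,cv2.CHAIN_APPROX_NONE);c=max(cs,key=cv2.contourArea)[:,0,:]
P=np.array([onz('wrist',250+x,150+y,8) for x,y in c]);print(len(P),P.min(0),P.max(0),cv2.minEnclosingCircle(P[:,:2].astype(np.float32)))
E
```

```text
bar [475.50319313 344.18168067  39.        ] [504.18378895 329.98015178  39.        ] 32.00406222422409 yaw -0.45976937968093884
bar w 12.507538115598964 mid at 300 [490.14973124 336.88856421  39.        ]
skirt [491.27046123 336.40056607  17.        ] 40.88398865110093
nose [522.51685018 323.58765312   8.        ] 33.77140151815591 -0.38914910758016114
114 [471.27676058 312.79410497   8.        ] [522.91769439 355.74144318   8.        ] ((497.38934326171875, 331.50311279296875), 27.107017517089844)
```

```bash
python3 -c "
from h import *
plan([494.5,335.3,25],1.13)"
```

```text
shift cm [13.46 -1.12  3.21] rot [-0.063 -0.002 -0.001] rows 3.3
```

Call:
servo_tool(plan=[[[0,-1.1,3.2,-0.063,0,0,3],[4,-1.1,3.2,-0.063,0,0,3],[8,-1.1,3.2,-0.063,0,0,3],[11,-1.1,3.2,-0.063,0,0,3],[13,-1.1,3.2,-0.063,0,0,3],[13.4,-1.1,3.2,-0.063,0,0,3],[13.4,-1.1,3.2,-0.063,0,0,3],[13.4,-1.1,3.2,-0.063,0,0,3]]])

```text
t: 12.53
ee_pos: [495.7, 336.5, 27.4]
orientation: [-0.878, 1.385, 0.878]
ft_force: [0.2, 0.3, 0.7]
width: 30.3
```

```bash
python3 -c "
from h import *
print(pose()[0],zy(),ctrl.get_obs()['ft_force'],ctrl.get_obs()['width']);im=ctrl.get_image('wrist')[:,:,::-1].astype(float)
c=ctrl.calibration('wrist');np.save('w7',c['view']);cv2.imwrite('pics/w7.png',im)
im=np.clip((im-8)*4,0,255).astype(np.uint8)
cv2.imwrite('pics/c8.png',cv2.resize(im[170:290,190:320],None,fx=5,fy=5,interpolation=cv2.INTER_CUBIC))"
```

```text
[495.7138271  336.46842486  27.37279445] 1.1297383676387176 [0.22473071 0.34898357 0.70955531] 30.29419680354458[ WARN:0@0.394] global loadsave.cpp:1063 imwrite_ Unsupported depth image for selected encoder is fallbacked to CV_8U.
```

View pics/c8.png

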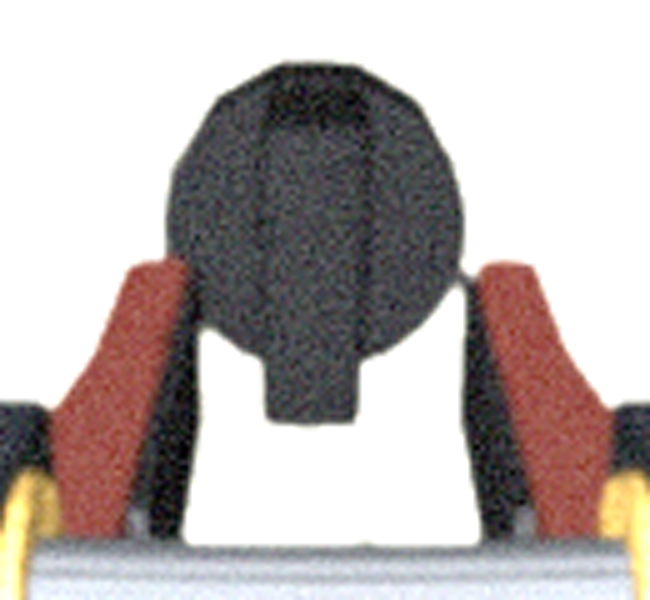

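```bash
python3 - <<'E'
from h import *
g=lambda x,y,z:onz('wrist',190+x/5,170+y/5,z)
p,r,o=pose()
for n,q in {"bar near":g(317,125,39),"bar w":g(268,200,39),"bar e":g(364,200,39),"nose tip":g(312,420,12),"skL":g(168,215,17),"skR":g(463,215,17),"near bottom":g(315,65,17)}.items():
    print(n,q.round(1),"tool",r.inv().apply(q-p).round(1))
a=g(317,125,39);b=g(312,420,12);print(np.arctan2(*(b-a)[[1,0]]))
E
```

```text
bar near [475.1 344.9  39. ] tool [-11.   22.3  -1.8]
bar w [481.2 335.2  39. ] tool [-11.   12.7  -8. ]
bar e [486.3 346.   39. ] tool [-11.   12.7   4. ]
nose tip [522.9 321.2  12. ] tool [ 16. -31.  -3.]
skL [483.1 317.6  17. ] tool [ 11.    3.5 -23.1]
skR [500.9 355.3  17. ] tool [11.   3.4 18.5]
near bottom [472.5 345.7  17. ] tool [11.  25.1 -2.3]
-0.4604661075818621
```

Call:
servo_tool(plan=[[[0,0.08,-0.22,0.02,0,0,3],[0.8,0.08,-0.22,0.02,0,0,3],[1.5,0.08,-0.22,0.02,0,0,3],[1.9,0.08,-0.22,0.02,0,0,3],[1.9,0.08,-0.22,0.02,0,0,3],[1.9,0.08,-0.22,0.02,0,0,3]]])

```text
t: 13.08
ee_pos: [492.8, 335.3, 7.0]
orientation: [-0.865, 1.393, 0.865]
ft_force: [-0.6, -0.2, -0.1]
width: 29.9
```

Call:
servo_tool(plan=[[[0.2,0,0,0,0,0,3],[0.4,0,0,0,0,0,3],[0.4,0,0,0,0,0,3]]])

```text
t: 13.33
ee_pos: [493.1, 335.4, 3.2]
orientation: [-0.864, 1.393, 0.864]
ft_force: [0.1, -0.5, -0.7]
width: 30.5
```

Call:
servo_tool(plan=[[[0.2,0,0,0,0,0,3],[0.4,0,0,0,0,0,3],[0.4,0,0,0,0,0,3]]])

```text
t: 13.58
ee_pos: [493.0, 335.3, -0.9]
orientation: [-0.864, 1.393, 0.864]
ft_force: [-0.2, 0.1, -0.1]
width: 30.1
```

Call:
servo_tool(plan=[[[0.2,0,0,0,0,0,3],[0.4,0,0,0,0,0,3],[0.4,0,0,0,0,0,3]]])

```text
t: 13.83
ee_pos: [493.0, 335.3, -4.9]
orientation: [-0.864, 1.393, 0.864]
ft_force: [-0.5, 0.1, 0.2]
width: 29.6
```

```bash
python3 -c "
from h import *
print(pose()[0],zy(),ctrl.get_obs()['ft_force'],ctrl.get_obs()['width']);im=ctrl.get_image('wrist')[:,:,::-1].astype(float)
im=np.clip((im-8)*4,0,255).astype(np.uint8)
cv2.imwrite('pics/c9.png',cv2.resize(im[170:290,190:320],None,fx=5,fy=5,interpolation=cv2.INTER_CUBIC))"
```

```text
[493.00276656 335.2520821   -4.93035929] 1.1111043778799496 [-0.45073629  0.13418726  0.1832391 ] 29.638447070001583
```

View pics/c9.png

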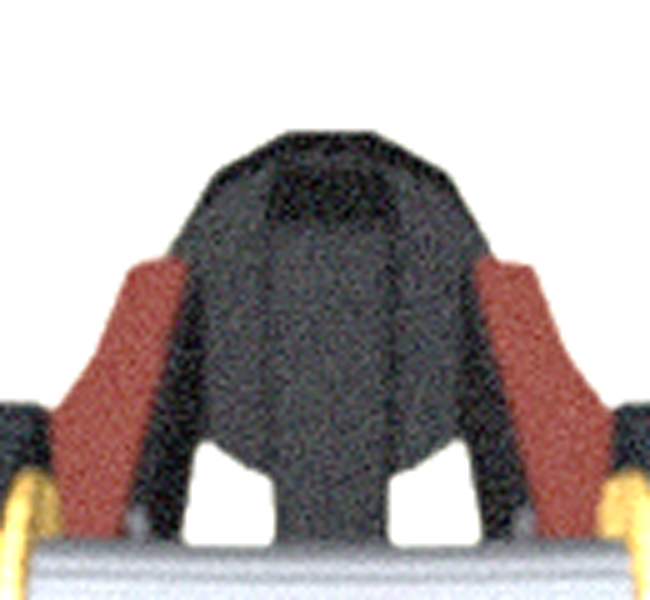

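Call:
servo_tool(plan=[[[0.2,0,0,0,0,0,3],[0.3,0,0,0,0,0,3],[0.3,0,0,0,0,0,3]]])

```text
t: 14.13
ee_pos: [493.3, 335.4, -7.4]
orientation: [-0.864, 1.392, 0.864]
ft_force: [-0.9, -0.2, 1.4]
width: 29.6
```

Call:
servo_tool(plan=[[[0.2,0,0,0,0,0,3],[0.3,0,0,0,0,0,3],[0.3,0,0,0,0,0,3]]])

```text
t: 14.38
ee_pos: [493.3, 335.5, -7.6]
orientation: [-0.864, 1.392, 0.864]
ft_force: [-6.9, -5.4, 30.4]
width: 29.8
```

Contact on the skirt at TCP z about -7.3, so the fingertips are really about 24 mm behind the reported TCP. Backing off 2 mm and closing.

Call:
servo_tool(plan=[[[-0.55,0,0,0,0,0,3],[-0.55,0,0,0,0,0,3],[-0.55,0,0,0,0,0,0.8],[-0.55,0,0,0,0,0,0.8],[-0.55,0,0,0,0,0,0.8],[-0.55,0,0,0,0,0,0.8],[-0.55,0,0,0,0,0,0.8]]])

```text
t: 14.97
ee_pos: [492.9, 335.2, -5.6]
orientation: [-0.864, 1.393, 0.864]
ft_force: [1.1, 0.5, -0.9]
width: 13.5
```

```bash
python3 -c "
from h import *
o=ctrl.get_obs();print(pose()[0],zy(),o['ft_force'],o['width'])
c=ctrl.calibration('wrist');np.save('w8',c['view'])
im=ctrl.get_image('wrist')[:,:,::-1];cv2.imwrite('pics/w8.png',im);im=im.astype(float)
im=np.clip((im-8)*4,0,255).astype(np.uint8)
cv2.imwrite('pics/c10.png',cv2.resize(im[170:290,190:320],None,fx=5,fy=5,interpolation=cv2.INTER_CUBIC))"
```

```text
[492.91679498 335.22066835  -5.56386338] 1.1111483483613116 [ 1.07097319  0.52449308 -0.85554701] 13.49371170295983
```

View pics/c10.png

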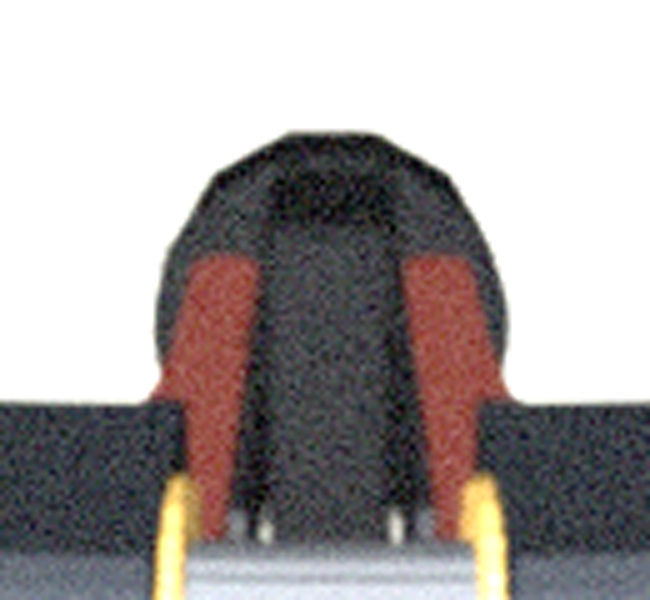

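```bash
python3 - <<'E'
from h import *
g=lambda x,y,z:onz('wrist',190+x/5,170+y/5,z)
p,r,o=pose()
for n,q in {"bar near":g(333,222,39),"bar near bot (17)":g(333,178,17),"skL":g(157,325,17),"skR":g(507,325,17),"near bottom":g(333,132,0),"near skirt top":g(333,150,17)}.items():
    print(n,q.round(1),"tool",r.inv().apply(q-p).round(1))
im=cv2.imread('pics/w8.png').astype(float);col=im[185:225,252:260].mean((1,2));print([(185+i,round(c)) for i,c in enumerate(col)])
E
```

```text
bar near [474.3 344.6  39. ] tool [-44.5  20.9   0. ]
bar near bot (17) [476.  343.8  17. ] tool [-22.5  19.    0.1]
skL [483.2 316.6  17. ] tool [-22.5   0.5 -21.1]
skR [501.9 354.3  17. ] tool [-22.5   0.4  21.1]
near bottom [475.1 344.2   0. ] tool [-5.5 20.   0.2]
near skirt top [473.  345.3  17. ] tool [-22.5  22.4   0.1]
[(185, 143), (186, 142), (187, 143), (188, 143), (189, 142), (190, 143), (191, 143), (192, 143), (193, 140), (194, 125), (195, 89), (196, 48), (197, 23), (198, 14), (199, 15), (200, 18), (201, 22), (202, 24), (203, 23), (204, 19), (205, 18), (206, 15), (207, 16), (208, 18), (209, 16), (210, 17), (211, 14), (212, 15), (213, 16), (214, 17), (215, 22), (216, 24), (217, 22), (218, 23), (219, 27), (220, 27), (221, 26), (222, 26), (223, 27), (224, 27)]
```

Call:
servo_tool(plan=[[[-2,0,0,0,0,0,0.8],[-5,0,0,0,0,0,0.8],[-9,0,0,0,0,0,0.8],[-12.5,0,0,0,0,0,0.8],[-12.5,0,0,0,0,0,0.8],[-12.5,0,0,0,0,0,0.8]]])

```text
t: 15.52
ee_pos: [494.5, 336.3, 122.1]
orientation: [-0.864, 1.388, 0.864]
ft_force: [0.2, -0.8, -1.0]
width: 13.4
```

```bash
python3 -c "
from h import *
o=ctrl.get_obs();print(pose()[0],zy(),o['ft_force'],o['width'])
plan([507.5,-96.6,121],1.607)
im=ctrl.get_image('wrist')[:,:,::-1];cv2.imwrite('pics/w9.png',im);im=im.astype(float)
im=np.clip((im-8)*4,0,255).astype(np.uint8)
cv2.imwrite('pics/c11.png',cv2.resize(im[170:290,190:320],None,fx=5,fy=5,interpolation=cv2.INTER_CUBIC))"
```

```text
[494.51640937 336.25072678 122.13024894] 1.1111254630323038 [ 0.19037041 -0.8147403  -1.04124864] 13.405819337020484
shift cm [ 1.000e-02 -2.037e+01 -3.822e+01] rot [-0.496  0.003  0.003] rows 10.4
```

View pics/c11.png

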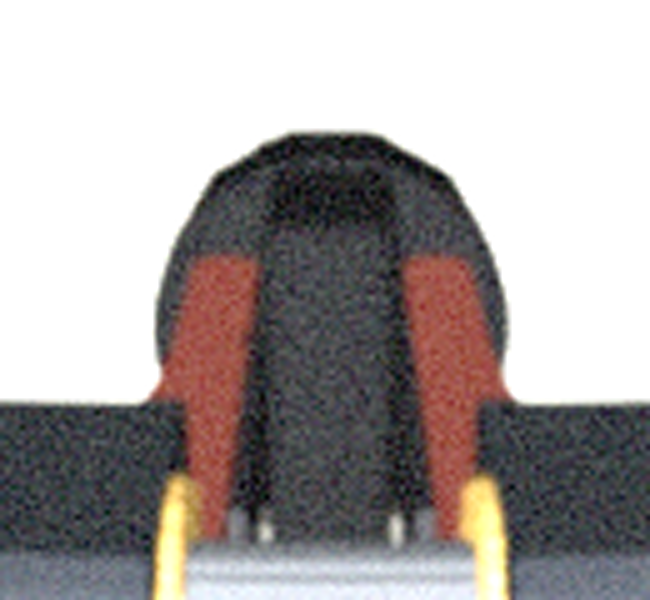

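The knob is held firmly and hasn't moved in the grip. Carrying it to the shaft.

Call:
servo_tool(plan=[[[0,-20.4,-38.2,-0.496,0,0,0.8],[0,-20.4,-38.2,-0.496,0,0,0.8],[0,-20.4,-38.2,-0.496,0,0,0.8],[0,-20.4,-38.2,-0.496,0,0,0.8],[0,-20.4,-38.2,-0.496,0,0,0.8],[0,-20.4,-38.2,-0.496,0,0,0.8],[0,-20.4,-38.2,-0.496,0,0,0.8],[0,-20.4,-38.2,-0.496,0,0,0.8]]])

```text
t: 16.23
ee_pos: [501.5, 8.7, 118.1]
orientation: [-1.234, 1.194, 1.239]
ft_force: [1.5, -0.7, -0.5]
width: 13.7
```

```bash
python3 -c "
from h import *
print(pose()[0],zy());plan([507.5,-96.6,121],1.607)"
```

```text
[501.45439276   8.68685149 118.06602789] 1.6074651154376391
shift cm [ -0.3   -0.22 -10.54] rot [ 0.     0.    -0.004] rows 2.5
```

Call:
servo_tool(plan=[[[0,-0.2,-10,0,0,0,0.8],[0,-0.2,-10,0,0,0,0.8],[0,-0.2,-10,0,0,0,0.8],[0,-0.2,-10,0,0,0,0.8],[0,-0.2,-10,0,0,0,0.8],[0,-0.2,-10,0,0,0,0.8],[0,-0.2,-10,0,0,0,0.8]]])

```text
t: 16.82
ee_pos: [508.3, -87.9, 119.2]
orientation: [-1.236, 1.192, 1.239]
ft_force: [-0.9, -0.5, -0.9]
width: 13.8
```

```bash
python3 -c "
from h import *
print(pose()[0],zy());plan([507.5,-96.6,104],1.607)"
```

```text
[508.28047539 -87.93543418 119.17976501] 1.6086219669170838
shift cm [ 1.52  0.11 -0.86] rot [ 0.002  0.001 -0.002] rows 0.4
```

Call:
servo_tool(plan=[[[0,0.11,-0.86,0,0,0,0.8],[0,0.11,-0.86,0,0,0,0.8],[0,0.11,-0.86,0,0,0,0.8],[0,0.11,-0.86,0,0,0,0.8]]])

```text
t: 17.15
ee_pos: [508.2, -97.7, 120.0]
orientation: [-1.236, 1.192, 1.236]
ft_force: [-0.2, 0.6, -0.7]
width: 14.1
```

```bash
python3 -c "
from h import *
print(pose()[0],zy());plan([507.5,-96.6,93],1.607)
im=ctrl.get_image('wrist')[:,:,::-1];cv2.imwrite('pics/w10.png',im);im=im.astype(float)
im=np.clip((im-8)*2,0,255).astype(np.uint8)
cv2.imwrite('pics/c12.png',cv2.resize(im[140:290,155:355],None,fx=4,fy=4,interpolation=cv2.INTER_CUBIC))"
```

```text
[508.20090466 -97.680217   120.0203378 ] 1.6075136621153923
shift cm [2.7  0.07 0.11] rot [ 0.001 -0.     0.   ] rows 0.6
```

View pics/c12.png

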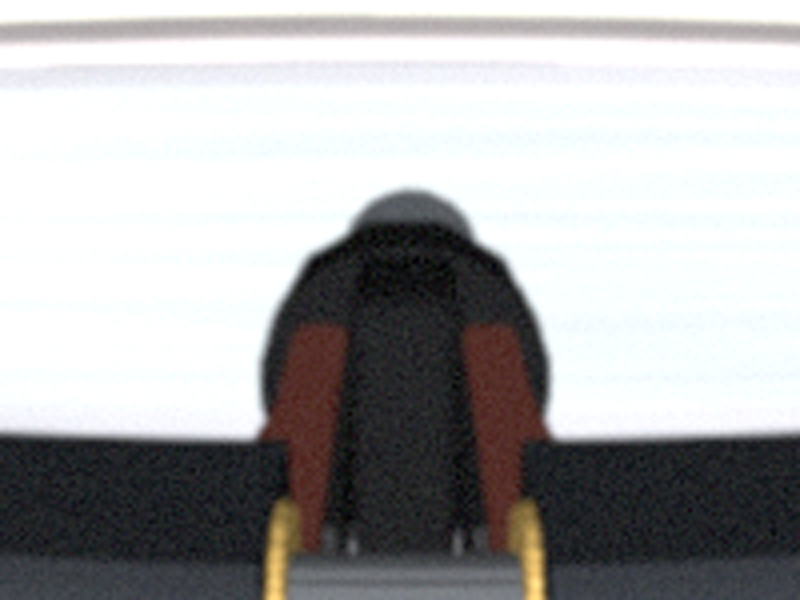

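Call:
servo_tool(plan=[[[0,0.07,0.11,0,0,0,0.8],[1,0.07,0.11,0,0,0,0.8],[2,0.07,0.11,0,0,0,0.8],[2.7,0.07,0.11,0,0,0,0.8],[2.7,0.07,0.11,0,0,0,0.8],[2.7,0.07,0.11,0,0,0,0.8],[2.7,0.07,0.11,0,0,0,0.8]]])

```text
t: 17.78
ee_pos: [507.4, -96.9, 92.7]
orientation: [-1.236, 1.192, 1.236]
ft_force: [-0.3, -0.1, -0.6]
width: 13.7
```

```bash
python3 -c "
from h import *
print(pose()[0],zy(),ctrl.get_obs()['ft_force']);plan([507.5,-96.6,88.8],1.607)"
```

```text
[507.41431133 -96.93906049  92.73389312] 1.6070118440910628 [-0.31158477 -0.09940788 -0.62827424]
shift cm [ 0.39 -0.01  0.03] rot [ 0.  0. -0.] rows 0.1
```

Call:
servo_tool(plan=[[[0.2,0,0.03,0,0,0,0.8],[0.4,0,0.03,0,0,0,0.8],[0.6,0,0.03,0,0,0,0.8],[0.6,0,0.03,0,0,0,0.8]]])

```text
t: 18.12
ee_pos: [507.4, -96.6, 86.8]
orientation: [-1.236, 1.192, 1.236]
ft_force: [0.7, 0.3, -1.1]
width: 13.6
```

Call:
servo_tool(plan=[[[0.15,0,0,0,0,0,0.8],[0.3,0,0,0,0,0,0.8],[0.3,0,0,0,0,0,0.8]]])

```text
t: 18.37
ee_pos: [507.7, -96.6, 83.9]
orientation: [-1.236, 1.191, 1.235]
ft_force: [0.5, 0.5, -1.0]
width: 14.1
```

Call:
servo_tool(plan=[[[0.2,0,0,0,0,0,0.8],[0.4,0,0,0,0,0,0.8],[0.4,0,0,0,0,0,0.8]]])

```text
t: 18.62
ee_pos: [507.7, -96.6, 79.7]
orientation: [-1.236, 1.191, 1.235]
ft_force: [3.0, -0.2, -1.6]
width: 14.1
```

Call:
servo_tool(plan=[[[0.2,0,0,0,0,0,0.8],[0.4,0,0,0,0,0,0.8],[0.4,0,0,0,0,0,0.8]]])

```text
t: 18.87
ee_pos: [507.7, -96.6, 75.7]
orientation: [-1.236, 1.192, 1.235]
ft_force: [1.9, -0.1, -2.3]
width: 13.9
```

```bash
python3 -c "
from h import *
print(pose()[0],zy(),ctrl.get_obs()['ft_force'],ctrl.get_obs()['moment'])"
```

```text
[507.68628503 -96.63907093  75.69994278] 1.607084997827785 [ 1.92967649 -0.142176   -2.3434787 ] [ 0.01551263 -0.54304698  0.01686651]
```

Call:
servo_tool(plan=[[[0.15,0,0,0,0,0,0.8],[0.3,0,0,0,0,0,0.8],[0.3,0,0,0,0,0,0.8],[0.3,0,0,0,0,0,0.8]]])

```text
t: 19.2
ee_pos: [507.7, -96.7, 73.2]
orientation: [-1.236, 1.191, 1.235]
ft_force: [1.7, 1.4, 4.9]
width: 13.7
```

Call:
servo_tool(plan=[[[0.15,0,0,0,0,0,0.8],[0.3,0,0,0,0,0,0.8],[0.3,0,0,0,0,0,0.8],[0.3,0,0,0,0,0,0.8]]])

```text
t: 19.53
ee_pos: [507.7, -96.7, 70.4]
orientation: [-1.236, 1.191, 1.235]
ft_force: [2.2, -0.0, 7.6]
width: 13.8
```

Call:
servo_tool(plan=[[[0.1,0,0,0,0,0,0.8],[0.25,0,0,0,0,0,0.8],[0.25,0,0,0,0,0,0.8],[0.25,0,0,0,0,0,0.8]]])

```text
t: 19.87
ee_pos: [507.8, -96.7, 68.2]
orientation: [-1.236, 1.191, 1.235]
ft_force: [-0.3, 0.4, 9.1]
width: 13.6
```

Call:
servo_tool(plan=[[[0.1,0,0,0,0,0,0.8],[0.1,0,0,0,0,0,0.8],[0.1,0,0,0,0,0,0.8]]])

```text
t: 20.12
ee_pos: [507.9, -96.7, 68.0]
orientation: [-1.237, 1.191, 1.235]
ft_force: [-1.9, 1.6, 19.1]
width: 13.6
```

```bash
python3 -c "
from h import *
o=ctrl.get_obs();print(pose()[0],zy(),o['ft_force'],o['moment'],o['width'])
for n in ('wrist','top'): cv2.imwrite(f'pics/{n}_f.png',ctrl.get_image(n)[:,:,::-1])
im=cv2.imread('pics/wrist_f.png').astype(float);im=np.clip((im-8)*2,0,255).astype(np.uint8)
t=cv2.imread('pics/top_f.png')[180:225,250:350]
cv2.imwrite('pics/c13.png',np.vstack([im[:,:],cv2.resize(t,(512,230))]))"
```

```text
[507.87051531 -96.69986147  67.96471432] 1.60714707057212 [-1.88280491  1.61959288 19.09721337] [ 0.25619153  0.50674144 -0.02412357] 13.62093578064997
```

View pics/c13.png

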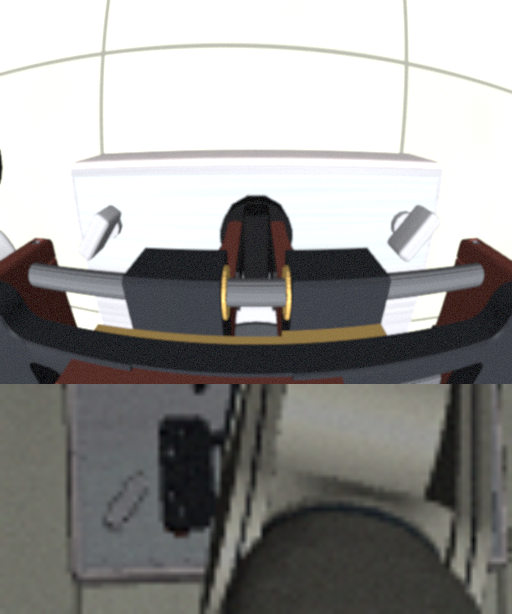

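Call:
servo_tool(plan=[[[0,0,0,0,0,0,0.8],[0,0,0,0,0,0,0.8],[0,0,0,0,0,0,0.8],[0,0,0,0,0,0,0.8]]])

```text
t: 20.55
ee_pos: [507.9, -96.7, 68.0]
orientation: [-1.237, 1.191, 1.235]
ft_force: [-1.0, 1.2, 19.4]
width: 14.2
```

```bash
python3 -c "
from h import *
o=ctrl.get_obs();print(o['ee_pos'],o['ft_force'],o['width'])
print(ctrl.close_job())"
```

```text
[507.88837477 -96.69394786  67.97471408] [-1.00491902  1.23307351 19.44591625] 14.187078448903709
the job is handed in; nothing more can be done
None
```

I screwed both wing bolts to their end stops, then pushed the knob nearest the base fully onto the D-shaft. I handed the job in at about 20.6 s with the gripper still pressing it down; no verdict was reported.

- **Bolts:** The left bolt turned about 1.1 rad and the right about 1.0 rad. Wrist torque rose to about 0.85 N m at each stop. In the last wrist picture both wings sit at matching angles.
- **Knob:** It slid about 14 mm down the shaft with almost no resistance. The spring force then climbed from 4.9 to 9.1 N and jumped to 19 N at the stop. The final tool height was 68.0 mm against 68.4 mm predicted, with 19.4 N upward on the tool and the grip at 14.2 mm. By my estimate the yaw error is about 0.01 rad and the offset from the shaft axis is under 1 mm. I inferred these from where the knob sat in the gripper, as the shaft was hidden once the knob was on.
- **Disagreement with the interface text:** The fingertips are about 24 mm behind the reported TCP, not 14 mm ahead of it. My first close on the left bolt therefore gripped nothing. I corrected for this using the camera pictures and the contact height on the knob's skirt.
- **Bystanders:** The arm never came near the jar, funnel, jar gripper or lids, but I did not re-measure their positions at the end.

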